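Check a stub shaft in the indicating bench caliper

TASK

Check the turned stub shaft with the wider flange in the bench caliper: stand it upright on the bright rest between the open jaws, about in line with them, and let go of it. Then slide the moving jaw shut by its tab until the flange is clamped against the sprung anvil and the dial needle stands between the two raised marks, never running it on to its end stop, and let go so that it stays like that. Leave everything else on the bench where it is.

Things in the scene. Friction and masses are not known exactly. Their poses are not given: they have to be found in the camera images.
- shaft: Plain steel turned stub shaft standing upright on the bench: flange 48 mm across and 16 mm thick at the bottom, above it a plain neck 24 mm across, 66 mm tall overall, about 0.4 kg. Origin at the centre of its underside, z up its axis. The one to be measured (wider flange). Grip it by the neck.
- small_shaft: The other stub shaft: same neck and height but a flange only 34 mm across. A bystander. Origin at the centre of its underside.
- gauge: Indicating bench caliper, fixed, green, 330 mm long. Origin under its base, z up, +y the way the moving jaw closes (towards anvil and dial), -x the side facing the robot. In its frame: flat bright rest x -28 to 28, y -145 to 40 mm, top at z = 30 mm; jaws centred on x = 0; base x -50 to 70 mm; beam behind the rest, x 39 to 53, top z 42 mm; dial head from y = 76 mm on, 85 mm tall.
- anvil_face (a point): Where the middle of the sprung anvil's face stands at rest: (0, 50, 41) mm in the caliper's frame (a fixed point). The anvil is a flat steel pad 30 mm wide (x), 14 mm high (z); it gives up to 8 mm towards +y and pushes back with 1.6 N plus 0.8 N per mm.
- lamp_edge (a point): Middle of the lower front edge of the lamp bar above the jaws, at (14, -50, 135) mm in the caliper's frame. The bar spans x 14 to 44, y -163 to 63, z 135 to 156 mm, on posts at x = 60 mm. It keeps an upright gripper off rest and jaws: come in under this edge from the -x side, the tool leaning back towards the robot 35 to 45 degrees.
- rest (a point): Point on the top of the rest, on the jaw line, at (0, -15, 30) mm in the caliper's frame: a good place for the middle of the shaft's underside.
- jaw (a joint): Travel of the moving jaw towards the anvil (m), 0 fully open to 0.115. Its flat face, 30 mm wide, z from 32 to 49 mm, is at y = -80 mm + travel in the caliper's frame, so the gap to the resting anvil is 130 mm - travel. It starts between 0 and 0.035, drags with about 8 N of friction and stays where it is left, also against the anvil's spring.
- jaw_tab (a point): Grip point on the moving jaw's upright black tab, 14 mm below its top: the tab is 12 mm thick along the caliper's y, 24 mm along x, from z = 49 to 92 mm; its centre plane is 36 mm behind the jaw's face.
- needle (a joint): Angle of the black dial needle (rad), clockwise seen from above, 0 with the anvil at rest, 0.3 rad per mm of anvil movement, end stop at 2.4 (8 mm). The two raised marks stand at 0.75 and 1.65 rad (anvil in by 2.5 and 5.5 mm); midway, at 1.2, the needle points to the caliper's -x.
- dial (a point): Centre of the white dial face, 60 mm across, flat on top of the dial head, at (0, 112, 96) mm in the caliper's frame.
- block: Drilled steel block 75 x 50 x 25 mm, a bystander.
- race: Steel bearing race, 52 mm across, 16 mm high, a bystander.
- punch: Steel punch lying on the bench, 125 mm long, 11 mm thick, a bystander.
- hammer: Hammer lying on the bench, a bystander.
- can: Blue can 66 mm across, 150 mm tall, a bystander.
Things that resemble listed ones, but are neither listed nor needed, are in the scene too. What is shaped like the shaft but brown or pink is not meant.

How it is judged:
On the way:
1. the wide-flanged shaft stands upright and released on the rest between the jaws (x of shaft in the frame of gauge between -0.02 and 0.02 m and y of shaft in the frame of gauge between -0.06 and 0.036 m and z of shaft in the frame of gauge between 0.026 and 0.034 m and angle between shaft's own z axis and vertical below 0.09 rad and contact force between shaft and the fingers below 0.1 N), for 0.2 s.
At the end, for the whole second after the job is handed in: The wide-flanged shaft stands upright (within 5 degrees) on the rest, within 12 mm of the jaw line and clamped between jaw and anvil, at rest and released, and the needle stays between the two marks (0.75 to 1.65 rad) (value of joint needle between 0.75 and 1.65 rad and value of joint jaw above 0.083 m and x of shaft in the frame of gauge between -0.012 and 0.012 m and y of shaft in the frame of gauge between 0.022 and 0.036 m and z of shaft in the frame of gauge between 0.026 and 0.034 m and angle between shaft's own z axis and vertical below 0.09 rad and linear speed of shaft below 0.02 m/s and contact force between shaft and gauge above 1 N); the robot touches nothing.
It fails at once if the needle was run to its end stop (past 2.25 rad) (value of joint needle above 2.25 rad).
It fails at once if another thing on the bench was moved more than 30 mm (distance of any of small_shaft, block, race, punch, hammer, can from where it was at the start of the episode above 0.03 m).
It also fails if it takes over 58 s, if anything falls off the work surface, if the arm or the gripper's body presses on something with over 40 N, if the wrist force passes 120 N, or if a joint passes its speed limit or range.

ROBOT

A 6-joint arm with a two-finger parallel gripper is mounted at the origin on the work surface. World frame = base frame: x ahead of the robot, y to its left, z up, the work surface at z = 0. Lengths are in m, angles in rad, forces in N, time in s.
With the tool pointing down it reaches from about 0.375 to 0.9 m from the base axis. Payload 3.1 kg.
Tool frame: the origin (TCP) lies on the centre line of the jaws, within the pads' length; the fingertips stand 11 mm ahead of it and the grasp point (between the pads) lies 8 mm behind it; x points along the fingers, y is the direction in which the jaws open and shut, and the axes are right-handed (so a half turn about x gives the same grasp; the last joint's range is limited). The gripper opens to 87 mm and grips with 3 to 60 N. Pads are 19 mm wide; open, the fingers measure 117 mm over their backs; the gripper's body (75 mm by 190 mm) begins 51 mm behind the grasp point.
Start: joints at [-1.486, 0.527, 1.433, -0, 1.181, -0.178], TCP at [0.162, -0.604, 0.234] pointing down, gripper open.
Joint ranges: [-3.08, 3.08], [-0.75, 2.2], [0.22, 2.44], [-1.43, 4.57], [0, 2.65], [-2.85, 2.85]. Speed limits (rad/s): [2.79, 2.79, 3.14, 3.14, 3.14, 3.14].

INTERFACE

Orientations are given as a unit quaternion [x, y, z, w].
In Python, from rig import robot, camera, camera_info gives the robot as it stands.
- The arm moves only by the shell command python3 -m inch 'ROWS' [FORCE]. ROWS is JSON, a list that holds one entry, the list of rows, each a list of 5 numbers: the shift along the tool's x, y, z in cm, then the turn about the tool's x in rad, then the opening, from 0 (shut) to 1 (fully open). A call has 1 to 8 rows; each row shifts and turns the pose as measured when the row begins, along the tool's axes as they then stand; what a row does not reach is not made up. A row lasts 1/12 s, in which the tool goes at most 41.7 mm and 7.16 degrees, less where a joint would pass 70% of its speed; a pose out of reach is approached as far as the arm can. A call with a gripper value outside its range is refused whole. The fingers move at their own pace and stop on an object; FORCE is the grip in N (left out, the last holds). Time passes only in rows, so rows that do not move let the fingers close. It gives the time, the measured TCP pose, the force and the opening at its end, in the units of the state.
- robot.get_obs(): the state, without advancing time (a new reading comes with each control period).
- camera(name): name is "scene" or "top" or "wrist"; returns the picture (400x640x3 uint8, red, green, blue); there is no depth.
- camera_info(name): a dict with "camera_matrix" (3x3 intrinsics, pixels), "rvec" (rotation vector, rad) and "tvec" (3), from world to camera coordinates, as OpenCV has them. Camera axes: x right, y down, z forward; pixel columns grow to the right and rows downward; lengths in m; the calibration is good to about 2 mm. A picture is of the moment at which its call begins: read the wrist's pose just before it. camera_info takes no time and is no camera call; for the wrist camera it gives the pose at the moment of the call.
- robot.hand_in(): hands the job in, once; it reports no verdict.
The state is a dict: "time": time; "q": joint angles; "joint_velocities": joint speeds; "joint_torque": joint torques, N m; "position": TCP position; "tool_rot": TCP orientation; "ft_force": force on the tool from outside, world axes, zero at the start; "moment": the same for the moment, N m; "grip_width": finger opening in m.
Only numpy, scipy, OpenCV 4.12 (cv2) and the standard library are available. Lean on these libraries where they do the work, as an engineer would, in place of code of your own. Each camera call takes 0.05 s, during which the arm holds its last target. There are 200 camera calls.

## Working session

There is one attempt and no reset: what is moved stays moved. The work goes in short steps, Python scripts to look and compute and a shell command to move; the robot and the scene stay as the last step left them, time stands still between calls to the robot, and variables do not carry over. Pictures are saved under pics/ and viewed, about 8 in all and at most 12, crops included, and the job is handed in when it is done.

```bash
ls; mkdir -p pics; cat > h.py <<'E'
import numpy as np, cv2, sys
from rig import robot, camera, camera_info
from scipy.spatial.transform import Rotation as R
def ray(info,uv):
    K=np.array(info["camera_matrix"]);Rm=cv2.Rodrigues(np.array(info["rvec"],float))[0];t=np.array(info["tvec"],float).ravel()
    d=Rm.T@np.linalg.inv(K)@np.array([uv[0],uv[1],1.]); return -Rm.T@t, d
def onz(info,uv,z):
    c,d=ray(info,uv); return c+d*(z-c[2])/d[2]
def proj(info,P):
    return cv2.projectPoints(np.array(P,float).reshape(-1,1,3),np.array(info["rvec"],float),np.array(info["tvec"],float),np.array(info["camera_matrix"]),None)[0].reshape(-1,2)
def save(name,f): 
    im=camera(name); cv2.imwrite("pics/"+f,im[:,:,::-1]); return im
E
python3 - <<'E'
from h import *
o=robot.get_obs(); print(o)
for n in("top","scene"):
    save(n,n+"0.png"); i=camera_info(n); c,d=ray(i,(320,200)); print(n,c,d,i["camera_matrix"])
E
```

```text
pics
{'time': 0.0, 'q': array([-1.48648845e+00,  5.28524196e-01,  1.43391975e+00,  2.66334968e-06,
        1.18136327e+00, -1.78484262e-01]), 'joint_velocities': array([0.00182969, 0.00025076, 0.00118159, 0.00054305, 0.00059993,
       0.00054113]), 'joint_torque': array([-5.16972541e-04, -4.40046859e+01, -1.76590347e+01,  6.30801916e-02,
        5.80654631e-02, -1.78460418e-04]), 'position': array([ 0.16233885, -0.60281099,  0.2325304 ]), 'tool_rot': array([ 0.70104883,  0.09342558, -0.70097338,  0.09186146]), 'ft_force': array([-1.29936957, -0.17688422, -0.4194632 ]), 'moment': array([ 0.00683334, -0.02537696, -0.02964028]), 'grip_width': 0.0869159065582092}
top [ 0.43884484 -0.0429943   1.26239388] [ 0.09894751 -0.01057131 -0.99506205] [[421.61725347   0.         318.50270595]
 [  0.         421.61725347 197.39318657]
 [  0.           0.           1.        ]]
scene [ 0.78752767 -0.41241888  0.86669386] [-0.24677919  0.44746171 -0.85975131] [[378.07713164   0.         314.13091938]
 [  0.         378.07713164 202.7597831 ]
 [  0.           0.           1.        ]]
```

View pics/top0.png

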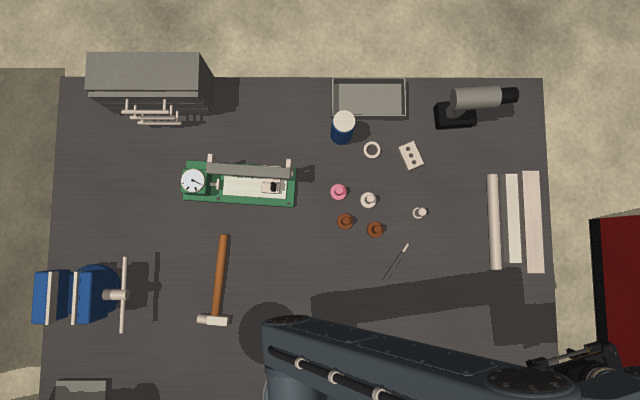

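View pics/scene0.png

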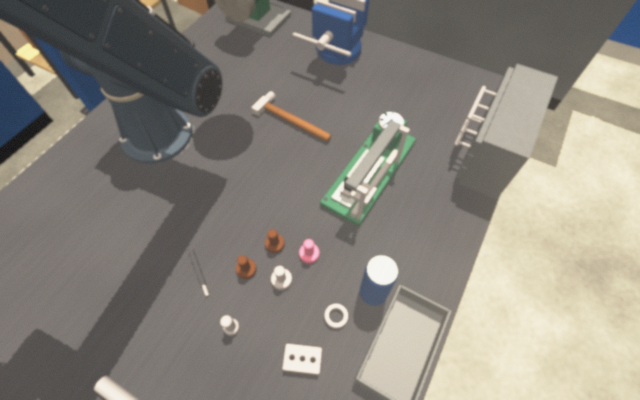

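Top view: the wide shaft is at about (368,200) and the small one at (420,212). The brown ones are at (345,221) and (376,229), the pink one at (339,191). The gauge has its dial at (193,181), the jaw tab near (270,187), and a rest running from 222 to 290 px. The scene view agrees. Next I measure.

```bash
python3 - <<'E'
from h import *
im=cv2.imread("pics/top0.png"); i=camera_info("top")
hsv=cv2.cvtColor(im,cv2.COLOR_BGR2HSV)
def comps(m,x0,x1,y0,y1,z,mn=25):
    mm=np.zeros_like(m); mm[y0:y1,x0:x1]=m[y0:y1,x0:x1]
    cs,_=cv2.findContours(mm,cv2.RETR_EXTERNAL,cv2.CHAIN_APPROX_NONE)
    for c in cs:
        if cv2.contourArea(c)<mn: continue
        (u,v),s,a=cv2.minAreaRect(c); print((round(u,1),round(v,1)),np.round(s,1),round(a,1),cv2.contourArea(c),onz(i,(u,v),z).round(4))
    return cs
br=((hsv[...,2]>150)&(hsv[...,1]<70)).astype(np.uint8)
print("shafts z=.016");comps(br,325,440,150,240,.016)
print("dial/rest z=.03");comps(br,175,300,150,215,.03)
print("dial z.096");comps(br,175,210,150,215,.096)
g=((hsv[...,0]>50)&(hsv[...,0]<85)&(hsv[...,1]>80)).astype(np.uint8)
print("green");cs=comps(g,170,310,140,220,.0)
c=max(cs,key=cv2.contourArea).reshape(-1,2)
# front edge: max v per column
pts=np.array([[u,c[c[:,0]==u,1].max()] for u in range(190,292)],float)
P=np.array([onz(i,p,.015) for p in pts]); k=np.polyfit(P[:,1],P[:,0],1); print("front edge x=",k, np.abs(np.polyval(k,P[:,1])-P[:,0]).max())
cr=cv2.hconcat([cv2.resize(im[145:215,175:305],None,fx=6,fy=6,interpolation=cv2.INTER_CUBIC)]); cv2.imwrite("pics/c1.png",cr)
E
```

```text
shafts z=.016
(419.0, 213.0) [10. 12.] 90.0 49.0 [ 0.5244 -0.3499  0.016 ]
(367.0, 199.5) [15. 14.] 90.0 162.0 [ 0.5644 -0.196   0.016 ]
(411.4, 156.7) [21.4 16.9] 66.0 277.0 [ 0.6941 -0.3312  0.016 ]
(371.5, 153.5) [ 7. 15.] 90.0 41.0 [ 0.7035 -0.2112  0.016 ]
dial/rest z=.03
(254.1, 187.1) [63.6 19.5] 3.6 940.5 [0.5992 0.1378 0.03  ]
(192.0, 180.0) [22. 22.] 90.0 385.5 [0.6202 0.321  0.03  ]
(288.0, 163.0) [8. 4.] 90.0 30.5 [0.6715 0.0388 0.03  ]
dial z.096
(192.0, 180.0) [22. 22.] 90.0 385.5 [0.6105 0.3015 0.096 ]
green
(238.0, 183.3) [113.3  39.5] 4.1 1349.0 [0.6147 0.1911 0.    ]
front edge x= [0.06679847 0.54266533] 0.001577643671575868
```

View pics/c1.png

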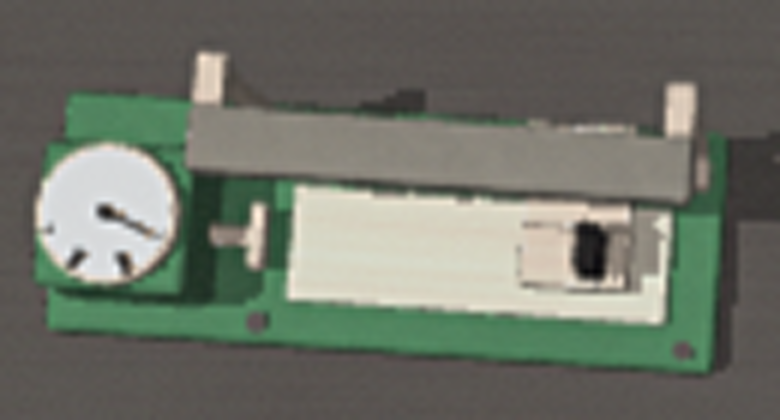

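```bash
cat >> h.py <<'E'
def st(tag=""):
    o=robot.get_obs(); M=R.from_quat(o["tool_rot"]).as_matrix()
    lean=np.degrees(np.arccos(-M[2,0])); print(tag,"t%.2f"%o["time"],"p",o["position"].round(4),"q",o["q"].round(3),"lean %.1f az(x) %.1f az(y) %.1f"%(lean,np.degrees(np.arctan2(M[1,0],M[0,0])),np.degrees(np.arctan2(M[1,1],M[0,1]))),"F",o["ft_force"].round(1),"w %.4f"%o["grip_width"]); return o,M
E
python3 - <<'E'
from h import *
o,M=st(); print(M.round(3))
i=camera_info("top")
f=lambda u,v,z:onz(i,(175+(u+.5)/6-.5,145+(v+.5)/6-.5),z)
a=f(288,300,.03);b=f(665,322,.03); print("rest corners",a,b,np.linalg.norm(a-b))
y=(a-b)/np.linalg.norm(a-b); x=np.array([y[1],-y[0],0]); print("yaw",np.arctan2(-y[0],y[1]))
O=a-.04*y+.028*x; print("origin from rest",O)
d=np.array([.6105,.3015,.096])-.112*y; print("from dial",d)
for n,p in (("tabtop",f(590,245,.092)),("facelow",f(520,285,.049)),("anvil",f(263,235,.048))): print(n,x@(p-O),y@(p-O))
print("brown",onz(i,(376,229),.03),"pink",onz(i,(339,191),.03),"brown2",onz(i,(345,221),.03))
E
```

```text
t0.10 p [ 0.1623 -0.6029  0.2327] q [-1.486  0.528  1.434 -0.     1.181 -0.179] lean 0.1 az(x) 95.4 az(y) -74.9 F [ 0.7  0.1 -0.5] w 0.0869
[[-0.     0.26  -0.966]
 [ 0.002 -0.966 -0.26 ]
 [-1.    -0.002 -0.   ]]
rest corners [0.57705536 0.23000839 0.03      ] [0.56644311 0.04549274 0.03      ] 0.18482057556174236
yaw -0.057450814479018064
origin from rest [0.6027124  0.18846665 0.03      ]
from dial [0.60406905 0.18968478 0.096     ]
tabtop -0.00018184316897047813 -0.11235576259966296
facelow -0.01607150966933114 -0.07530226616910381
anvil 0.0010382560326878444 0.05053566088825033
brown [ 0.47650709 -0.21956769  0.03      ] pink [ 0.58809142 -0.11204556  0.03      ] brown2 [ 0.49978201 -0.129178    0.03      ]
```

```bash
python3 -m inch '[[[-3,0,0,0,1],[-3,0,0,0,1],[-3,0,0,0,1],[-3,0,0,0,1]]]'; python3 -m inch '[[[0,0,0,0.1,1],[0,0,0,0.1,1],[0,0,0,0.1,1]]]'; python3 -c "
from h import *
o,M=st();print(M.round(3))"
```

```text
time: 0.43
position: [0.1617, -0.5972, 0.3445]
tool_rot: [0.701, 0.103, -0.7, 0.082]
ft_force: [-0.4, -1.7, -0.1]
grip_width: 0.0873
time: 0.68
position: [0.1621, -0.6006, 0.353]
tool_rot: [-0.706, 0.012, 0.707, 0.022]
ft_force: [-0.8, -0.0, 0.1]
grip_width: 0.0875
 t0.68 p [ 0.1621 -0.6006  0.353 ] q [-1.487  0.425  1.273 -0.     1.459  0.133] lean 0.8 az(x) 95.1 az(y) -92.8 F [-0.8 -0.   0.1] w 0.0875
[[-0.001 -0.049 -0.999]
 [ 0.015 -0.999  0.049]
 [-1.    -0.014  0.002]]
```

```bash

python3 -m inch '[[[-0.6,-2.8,-2.5,0,1],[-0.6,-2.8,-2.5,0,1],[-0.6,-2.8,-2.5,0,1],[-0.6,-2.8,-2.5,0,1],[-0.6,-2.8,-2.5,0,1],[-0.6,-2.8,-2.5,0,1],[-0.6,-2.8,-2.5,0,1],[-0.6,-2.8,-2.5,0,1]]]'>/dev/null;  python3 -c "
from h import *
o,M=st()"
python3 -m inch '[[[-0.6,-2.8,-2.5,0,1],[-0.6,-2.8,-2.5,0,1],[-0.6,-2.8,-2.5,0,1],[-0.6,-2.8,-2.5,0,1],[-0.6,-2.8,-2.5,0,1],[-0.6,-2.8,-2.5,0,1],[-0.6,-2.8,-2.5,0,1],[-0.6,-2.8,-2.5,0,1]]]'>/dev/null
python3 -c "
from h import *
o,M=st();print(M.round(3))"
python3 -m inch '[[[0,-2.8,-3,0,1],[0,-2.8,-3,0,1],[0,-2.8,-3,0,1],[0,-2.8,-3,0,1],[0,0,-4,0,1],[0,0,-4,0,1],[0,0,-4,0,1],[0,0,-4,0,1]]]' >/dev/null
python3 -c "
from h import *
o,M=st();print(M.round(3))"
```

```text
t1.35 p [ 0.375 -0.385  0.399] q [-1.01   0.262  1.399  0.006  1.503  0.629] lean 1.3 az(x) 107.1 az(y) -93.9 F [ 0.3 -0.3  1.1] w 0.0872
 t2.02 p [ 0.5972 -0.1618  0.4492] q [-0.454  0.373  1.107  0.018  1.685  1.188] lean 1.7 az(x) 116.4 az(y) -94.0 F [-0.4 -0.4  0.4] w 0.0870
[[-0.013 -0.069 -0.998]
 [ 0.027 -0.997  0.069]
 [-1.    -0.026  0.015]]
 t2.68 p [ 0.8575 -0.0503  0.4326] q [-0.198  0.879  0.218  0.032  2.054  1.444] lean 1.7 az(x) 95.7 az(y) -93.2 F [ 6.7 -2.   5. ] w 0.0871
[[-0.003 -0.056 -0.998]
 [ 0.03  -0.998  0.056]
 [-1.    -0.03   0.005]]
```

```bash

python3 -m inch '[[[0,-4,1,0,1],[0,-4,1,0,1],[0,-3,1,0,1],[0,0,0,0,1]]]'>/dev/null;  python3 -c "
from h import *
o,M=st()"
python3 -m inch '[[[0,0,-4,0,1],[0,0,-4,0,1],[0,0,-4,0,1]]]'>/dev/null;  python3 -c "
from h import *
o,M=st()"
python3 -m inch '[[[0,0,-4,0,1],[0,0,-4,0,1],[0,0,-4,0,1]]]'>/dev/null;  python3 -c "
from h import *
o,M=st()"
```

```text
t3.02 p [0.8353 0.0611 0.4043] q [-0.071  0.835  0.38   0.035  1.974  1.575] lean 3.3 az(x) 141.8 az(y) -93.6 F [-0.9  0.5  0.4] w 0.0870
 t3.27 p [0.8873 0.0571 0.3582] q [-0.074  0.963  0.219  0.043  1.985  1.57 ] lean 2.7 az(x) 120.4 az(y) -93.3 F [0.3 0.1 1.1] w 0.0869
 t3.52 p [0.9245 0.045  0.3159] q [-0.087  1.011  0.219  0.05   1.872  1.559] lean 3.6 az(x) 45.7 az(y) -93.3 F [ 0.3  0.2 -0.1] w 0.0865
```

```bash

for k in 1; do python3 -m inch '[[[-2.5,0,-3.3,0,1],[-2.5,0,-3.3,0,1],[-2.5,0,-3.3,0,1],[-2.5,0,-3.3,0,1],[-2.5,0,-3.3,0,1],[-2.5,0,-3.3,0,1]]]'>/dev/null;  python3 -c "
from h import *
o,M=st()"
python3 -m inch '[[[0,0,-4.1,0,1],[0,0,-4.1,0,1],[0,0,-4.1,0,1],[0,0,-4.1,0,1],[0,0,-4.1,0,1],[0,0,-4.1,0,1]]]'>/dev/null;  python3 -c "
from h import *
o,M=st();print(M.round(3))"; done
```

```text
t4.02 p [0.9314 0.0171 0.4079] q [-0.124  0.914  0.218  0.074  1.826  1.538] lean 11.3 az(x) 14.4 az(y) -93.4 F [-0.4  0.5  0.2] w 0.0867
 t4.52 p [ 0.9873 -0.001   0.4243] q [-0.143  0.914  0.218  0.098  1.629  1.521] lean 22.4 az(x) 6.6 az(y) -93.1 F [-0.2 -0.2 -0.3] w 0.0869
[[ 0.379 -0.055 -0.924]
 [ 0.044 -0.996  0.077]
 [-0.924 -0.07  -0.375]]
```

```bash

python3 -m inch '[[[0,0.5,-4.1,0,1],[0,0.5,-4.1,0,1],[0,0.5,-4.1,0,1],[0,0.5,-4.1,0,1],[0,0.5,-4.1,0,1]]]'>/dev/null;  python3 -c "
from h import *
o,M=st()"
python3 -m inch '[[[0,1,-4,0,1],[0,1,-4,0,1],[0,1,-4,0,1]]]'>/dev/null;  python3 -c "
from h import *
o,M=st();print(M.round(3))"
```

```text
t4.93 p [ 1.0203 -0.0347  0.4595] q [-0.181  0.897  0.218  0.132  1.494  1.484] lean 31.4 az(x) 4.2 az(y) -92.8 F [-0.2 -0.  -0.4] w 0.0872
 t5.18 p [ 1.0327 -0.0668  0.4888] q [-0.218  0.88   0.218  0.162  1.426  1.45 ] lean 36.5 az(x) 3.0 az(y) -92.6 F [0.4 0.3 1.3] w 0.0870
[[ 0.594 -0.045 -0.803]
 [ 0.032 -0.996  0.079]
 [-0.804 -0.072 -0.59 ]]
```

```bash

python3 -m inch '[[[0,0,-4.1,-0.06,1],[0,0,-4.1,-0.06,1],[0,0,-4.1,0,1],[0,0,0,0,1]]]'>/dev/null;  cat >> h.py <<'E'
def to(P,M,p):  # shift in tool axes, cm
    d=M.T@(np.array(P)-p)*100; print("shift cm",d.round(2)); return d
GO=np.array([.6035,.189,0]); GY=np.array([.0610,.9981,0]); GX=np.array([.9981,-.0610,0])
def g2w(x,y,z): return GO+GX*x/1000+GY*y/1000+np.array([0,0,z/1000])
def w2g(p): d=np.array(p)-GO; return np.array([GX@d,GY@d,d[2]])*1000
E
python3 -c "
from h import *
o,M=st();print(M.round(3)); g=np.array([.564,-.196,.05]); to(g+(.008-.13)*M[:,0],M,o['position'])"
```

```text
t5.52 p [ 1.0422 -0.0704  0.5273] q [-0.22   0.855  0.218  0.167  1.358  1.331] lean 41.8 az(x) 1.5 az(y) -87.7 F [ 0.   0.7 -0. ] w 0.0873
[[ 0.666  0.04  -0.745]
 [ 0.017 -0.999 -0.038]
 [-0.746  0.013 -0.666]]
shift cm [-8.65 10.02 67.89]
```

```bash

python3 -m inch '[[[-0.5,0.6,4,0,1],[-0.5,0.6,4,0,1],[-0.5,0.6,4,0,1],[-0.5,0.6,4,0,1],[-0.5,0.6,4,0,1],[-0.5,0.6,4,0,1],[-0.5,0.6,4,0,1],[-0.5,0.6,4,0,1]]]'>/dev/null;  python3 -c "
from h import *
o,M=st(); g=np.array([.564,-.196,.05]); to(g+(.008-.13)*M[:,0],M,o['position'])"
python3 -m inch '[[[-0.5,0.6,4,0,1],[-0.5,0.6,4,0,1],[-0.5,0.6,4,0,1],[-0.5,0.6,4,0,1],[-0.5,0.6,4,0,1],[-0.5,0.6,3.5,0,1],[0,0,0,0,1]]]'>/dev/null;  python3 -c "
from h import *
o,M=st();print(M.round(3)); g=np.array([.564,-.196,.05]); to(g+(.008-.13)*M[:,0],M,o['position'])"
```

```text
t6.18 p [ 0.795  -0.1273  0.3555] q [-0.402  0.46   1.431  0.518  0.604  0.795] lean 43.4 az(x) 1.2 az(y) -87.9 F [ 1.2  0.2 -0.4] w 0.0867
shift cm [-5.94  5.59 37.99]
 t6.77 p [ 0.6169 -0.1665  0.2299] q [-0.639  0.436  1.948  1.321  0.446 -0.252] lean 43.3 az(x) 1.0 az(y) -88.3 F [-1.6  0.5 -0.2] w 0.0869
[[ 0.685  0.029 -0.728]
 [ 0.012 -1.    -0.028]
 [-0.728  0.01  -0.685]]
shift cm [-2.76  2.61 16.25]
```

```bash

python3 -m inch '[[[-1,0.7,2,0,1],[-1,0.7,2,0,1],[-1,0.7,2,0,1],[0,0,2,0,1],[0,0,0,0,1]]]'>/dev/null;  python3 -c "
from h import *
o,M=st();print(M.round(3)); g=np.array([.564,-.196,.05]); to(g+.008*M[:,0],M,o['position'])
im=save('wrist','w1.png'); i=camera_info('wrist'); c,d=ray(i,(320,200)); print(c,d)
print(proj(i,[[.564,-.196,.016],[.564,-.196,.066]]))"
```

```text
t7.18 p [ 0.5411 -0.1948  0.2013] q [-0.816  0.449  2.113  1.569  0.532 -0.681] lean 43.8 az(x) 0.4 az(y) -88.7 F [0.1 1.  1. ] w 0.0869
[[ 0.692  0.023 -0.721]
 [ 0.005 -1.    -0.028]
 [-0.722  0.016 -0.692]]
shift cm [13.3  -0.06  8.83]
[ 0.4889264  -0.19331814  0.36074002] [ 0.47288124  0.00728824 -0.88121809]
[[322.04850815 290.42446145]
 [322.78219241 278.55249063]]
```

View pics/w1.png

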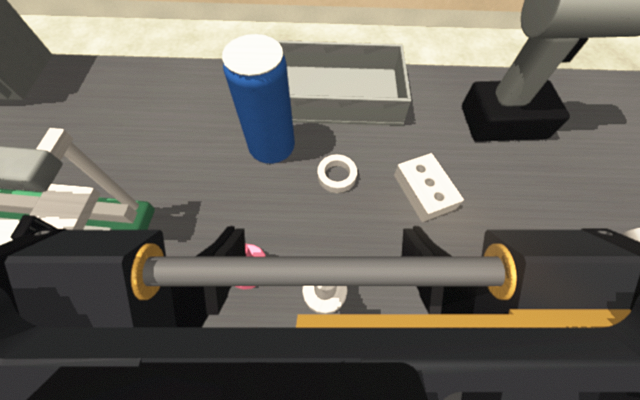

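Wrist view: can, race and block lie beyond. The wide shaft's flange is centred at about (324,292) between the open fingers, 2 px from the prediction, so the shaft is at about (0.562,-0.198). Pink is at (248,252).

```bash

python3 -m inch '[[[2,0,1.4,0,1],[2,0,1.4,0,1],[2,0,1.4,0,1],[2,0,1.4,0,1],[0,0,0,0,1]]]'>/dev/null;  python3 -c "
from h import *
o,M=st();print(M.round(3)); g=np.array([.562,-.198,.055]); to(g,M,o['position'])"
```

```text
t7.65 p [ 0.5724 -0.2031  0.1129] q [-0.778  0.691  2.104  2.021  0.583 -1.168] lean 45.3 az(x) -0.3 az(y) -88.6 F [ 0.3  1.4 -1.2] w 0.0869
[[ 0.71   0.024 -0.704]
 [-0.004 -0.999 -0.038]
 [-0.704  0.03  -0.71 ]]
shift cm [ 3.33 -0.7   4.81]
```

```bash

python3 -m inch '[[[1.2,-0.2,1.6,0.02,1],[1.2,-0.2,1.6,0.02,1],[0.9,-0.2,1.4,0,1],[0,0,0,0,1]]]'>/dev/null;  python3 -c "
from h import *
o,M=st();print(M.round(3)); g=np.array([.562,-.198,.055]); to(g,M,o['position'])"
```

```text
t7.98 p [ 0.5738 -0.1995  0.062 ] q [-0.776  0.828  2.119  2.21   0.679 -1.36 ] lean 46.3 az(x) -0.2 az(y) -90.0 F [-0.4 -0.3 -0.8] w 0.0874
[[ 0.723 -0.    -0.691]
 [-0.003 -1.    -0.003]
 [-0.691  0.004 -0.723]]
shift cm [-0.37 -0.15  1.32]
```

```bash

python3 -m inch '[[[-0.2,-0.1,0.7,0,1],[-0.2,0,0.7,0,1],[0,0,0,0,1]]]'>/dev/null;  python3 -c "
from h import *
o,M=st(); g=np.array([.562,-.198,.055]); to(g,M,o['position'])"
python3 -m inch '[[[0,0,0,0,0.2],[0,0,0,0,0.2],[0,0,0,0,0.2],[0,0,0,0,0.2],[0,0,0,0,0.2],[0,0,0,0,0.2]]]' 30
python3 -c "
from h import *
o,M=st(); im=save('top','t2.png'); cv2.imwrite('pics/t2c.png',cv2.resize(im[140:260,300:440,::-1],None,fx=4,fy=4))"
```

```text
t8.23 p [ 0.5665 -0.1991  0.0598] q [-0.793  0.842  2.14   2.225  0.714 -1.406] lean 46.9 az(x) -0.1 az(y) -89.8 F [-0.3  0.5  0.4] w 0.0873
shift cm [ 0.   -0.12  0.66]
time: 8.73
position: [0.5701, -0.2009, 0.066]
tool_rot: [0.932, 0.0, -0.362, 0.006]
ft_force: [-0.0, 1.0, 1.2]
grip_width: 0.055
 t8.73 p [ 0.5701 -0.2009  0.066 ] q [-0.792  0.831  2.136  2.219  0.714 -1.397] lean 47.5 az(x) -0.3 az(y) -89.7 F [-0.   1.   1.2] w 0.0550
```

```bash

python3 -m inch '[[[0.2,-0.1,0.6,0,0.6],[0.1,-0.1,0.6,0,0.6],[0,0,0,0,0.6]]]' 30 >/dev/null;  python3 -c "
from h import *
o,M=st(); g=np.array([.562,-.198,.055]); to(g,M,o['position'])"
python3 -m inch '[[[0,0,0,0,0.2],[0,0,0,0,0.2],[0,0,0,0,0.2],[0,0,0,0,0.2],[0,0,0,0,0.2],[0,0,0,0,0.2]]]' 30
python3 -c "
from h import *
o,M=st()
g=np.array([.562,-.198,.055]); to(g,M,o['position'])"
```

```text
t9.03 p [ 0.5645 -0.1992  0.0553] q [-0.8    0.862  2.15   2.252  0.744 -1.45 ] lean 47.6 az(x) -0.4 az(y) -89.7 F [0.6 0.2 0.8] w 0.0522
shift cm [-0.16 -0.12  0.19]
time: 9.53
position: [0.5648, -0.1991, 0.0556]
tool_rot: [0.932, 0.0, -0.362, 0.006]
ft_force: [0.2, 0.6, -1.0]
grip_width: 0.0233
 t9.53 p [ 0.5648 -0.1991  0.0556] q [-0.799  0.861  2.149  2.25   0.743 -1.448] lean 47.6 az(x) -0.3 az(y) -89.7 F [ 0.2  0.6 -1. ] w 0.0233
shift cm [-0.17 -0.11  0.23]
```

```bash

python3 -m inch '[[[0,0,0,0,0.2],[-0.7,0,-0.7,0,0.2],[-1.7,0,-1.8,0,0.2],[-1.7,0,-1.8,0,0.2],[-1.7,0,-1.8,0,0.2],[-1.7,0,-1.8,0,0.2],[0,0,0,0,0.2]]]' 40;  python3 -c "
from h import *
o,M=st();print(M.round(3)); g=g2w(-45,-25,0)+[0,0,o['position'][2]]; to(g,M,o['position'])"
```

```text
time: 10.12
position: [0.5586, -0.1971, 0.16]
tool_rot: [0.928, 0.0, -0.373, 0.003]
ft_force: [0.1, -0.7, -3.2]
grip_width: 0.0229
 t10.12 p [ 0.5586 -0.1971  0.16  ] q [-0.799  0.577  2.13   1.884  0.573 -0.991] lean 46.2 az(x) -0.2 az(y) -89.9 F [ 0.1 -0.7 -3.2] w 0.0229
[[ 0.722  0.002 -0.692]
 [-0.002 -1.    -0.006]
 [-0.692  0.006 -0.722]]
shift cm [ -0.19 -36.38  -0.11]
```

```bash

python3 -m inch '[[[0,-3,0,0,0.2],[0,-3.5,0,0,0.2],[0,-3.5,0,0,0.2],[0,-3.5,0,0,0.2],[0,-3.5,0,0,0.2]]]' >/dev/null;  python3 -c "
from h import *
o,M=st();g=g2w(-45,-25,160); to(g,M,o['position'])"
python3 -m inch '[[[0,-3.5,0,0,0.2],[0,-3.5,0,0,0.2],[0,-3.5,0,0,0.2],[0,-3.5,0,0,0.2],[0,0,0,0,0.2]]]' >/dev/null;  python3 -c "
from h import *
o,M=st();g=g2w(-45,-25,160); to(g,M,o['position'])
print(w2g(o['position']));im=save('wrist','w2.png')"
```

```text
t10.53 p [ 0.5579 -0.0355  0.154 ] q [-0.404  0.575  2.257  2.594  0.518 -1.373] lean 45.7 az(x) -2.0 az(y) -91.0 F [ 1.4 -0.1 -2.8] w 0.0228
shift cm [ -1.   -20.21  -0.39]
 t10.95 p [0.5497 0.1163 0.1389] q [ 0.035  0.601  2.213  3.252  0.436 -1.653] lean 43.7 az(x) -1.9 az(y) -90.6 F [-0.8 -0.4 -4.1] w 0.0228
shift cm [-1.13 -5.01 -2.03]
[-49.24508014 -75.81722418 138.88625517]
```

```bash

python3 -m inch '[[[0,-2.5,0,0,0.2],[0,-2.4,0,0,0.2],[0.7,0,0.7,0,0.2],[0.7,0,0.7,0,0.2],[0.7,0,0.7,0,0.2],[0,0,0,0,0.2]]]' >/dev/null;  python3 -c "
from h import *
o,M=st();print(w2g(o['position']),M.round(3));to(g2w(5,-25,97),M,o['position'])
im=save('scene','s2.png')[60:260,280:480,::-1]; im2=camera('top')[130:230,160:310,::-1]
a=cv2.resize(im,(400,400),interpolation=2);b=cv2.resize(im2,(600,400),interpolation=2);cv2.imwrite('pics/s2c.png',cv2.resize(cv2.hconcat([a,b]),(800,320)))"
```

```text
t11.50 p [0.5445 0.1595 0.0979] q [ 0.162  0.702  2.183  3.443  0.491 -1.722] lean 42.4 az(x) -2.7 az(y) -91.1 F [ 0.5 -0.8 -3.4] w 0.0227
[-57.06337969 -33.03085391  97.88820246] [[ 0.674 -0.019 -0.739]
 [-0.032 -0.999 -0.004]
 [-0.738  0.027 -0.674]]
shift cm [ 4.26 -0.54 -4.56]
```

View pics/s2c.png

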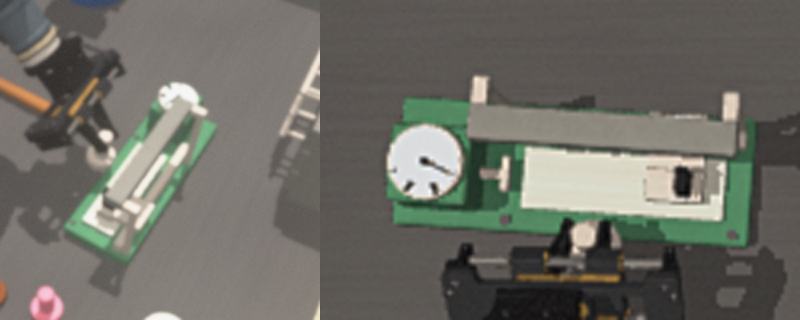

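```bash

python3 -m inch '[[[1.1,-0.2,-1.2,0,0.2],[1.1,-0.2,-1.2,0,0.2],[1.1,-0.1,-1.2,0,0.2],[1,0,-1,0,0.2],[0,0,0,0,0.2]]]' >/dev/null;  python3 -c "
from h import *
print('necktop before',w2g(onz(camera_info('top'),(242.5,202.8),.108)))
o,M=st();print(w2g(o['position']),M.round(3));to(g2w(5,-25,86),M,o['position'])"
```

```text
necktop before [-55.80331316 -34.89510542 108.        ]
 t12.02 p [0.6088 0.1577 0.0984] q [ 0.138  0.707  2.032  3.532  0.349 -1.837] lean 42.2 az(x) -3.3 az(y) -91.5 F [ 1.2 -0.6 -4. ] w 0.0231
[  7.17124647 -30.95380359  98.35117491] [[ 0.671 -0.026 -0.741]
 [-0.039 -0.999 -0.   ]
 [-0.74   0.029 -0.672]]
shift cm [ 0.77 -0.64  0.96]
```

```bash

python3 -m inch '[[[0.3,0,0.25,0,0.2],[0.3,0,0.25,0,0.2],[0.3,0,0.25,0,0.2],[0,0,0,0,0.2]]]' >/dev/null;  python3 -c "
from h import *
o,M=st();print(w2g(o['position']))"
python3 -m inch '[[[0.2,0,0.2,0,0.2],[0.2,0,0.2,0,0.2],[0,0,0,0,0.2]]]' >/dev/null;  python3 -c "
from h import *
o,M=st();print(w2g(o['position']))"
```

```text
t12.35 p [0.6076 0.1552 0.0871] q [ 0.134  0.732  2.039  3.499  0.38  -1.803] lean 42.3 az(x) -3.5 az(y) -91.6 F [ 1.1  1.  -0. ] w 0.0226
[  6.17468628 -33.52492036  87.102632  ]
 t12.60 p [0.6078 0.1555 0.0876] q [ 0.136  0.738  2.047  3.483  0.408 -1.788] lean 43.2 az(x) -3.4 az(y) -91.6 F [-0.5 -0.6 -4.9] w 0.0230
[  6.36995848 -33.2116362   87.64697594]
```

```bash

python3 -m inch '[[[0.2,0,0.2,0,0.2],[0.1,0,0.1,0,0.2]]]' >/dev/null;  python3 -c "
from h import *
o,M=st();print(w2g(o['position']))"
python3 -m inch '[[[0,0,0,0,0.2],[0,0,0,0,0.2]]]' >/dev/null;  python3 -c "
from h import *
o,M=st();print(w2g(o['position']))"
```

```text
t12.77 p [0.6079 0.1556 0.0869] q [ 0.137  0.744  2.051  3.474  0.426 -1.778] lean 43.7 az(x) -3.4 az(y) -91.5 F [-5.4 -0.3  6.7] w 0.0231
[  6.4561041  -33.07717287  86.916387  ]
 t12.93 p [0.6068 0.1558 0.0869] q [ 0.137  0.743  2.053  3.473  0.427 -1.777] lean 43.6 az(x) -3.4 az(y) -91.5 F [ 0.5  0.  -0.6] w 0.0230
[  5.336324   -32.97241886  86.89694673]
```

```bash

python3 -m inch '[[[0,0,0,0,0.6],[0,0,0,0,0.6],[0,0,0,0,0.6],[0,0,0,0,0.6],[0,0,0,0,0.6]]]' ; python3 -m inch '[[[-1.5,0,0,0,0.6],[-2.5,0,0,0,0.6],[-3,0,0,0,0.6],[-1,0,1,0,0.6],[0,0,0,0,0.6]]]' >/dev/null;  python3 -c "
from h import *
o,M=st();print(w2g(o['position']))
im=camera('scene')[60:260,280:480,::-1]; im2=camera('top'); cv2.imwrite('pics/t3.png',im2[:,:,::-1]); im2=im2[130:230,160:310,::-1]
a=cv2.resize(im,(400,400),interpolation=2);b=cv2.resize(im2,(600,400),interpolation=2);cv2.imwrite('pics/s3c.png',cv2.resize(cv2.hconcat([a,b]),(800,320)))"
```

```text
time: 13.35
position: [0.6084, 0.1555, 0.0869]
tool_rot: [0.919, -0.019, -0.393, 0.009]
ft_force: [-0.3, 0.3, -0.2]
grip_width: 0.0474
 t13.77 p [0.5459 0.1584 0.1389] q [ 0.169  0.605  2.176  3.538  0.423 -1.814] lean 44.0 az(x) -3.5 az(y) -91.6 F [-0.8  0.1 -0.4] w 0.0519
[-55.5750978  -34.0596292  138.88658463]
```

View pics/s3c.png

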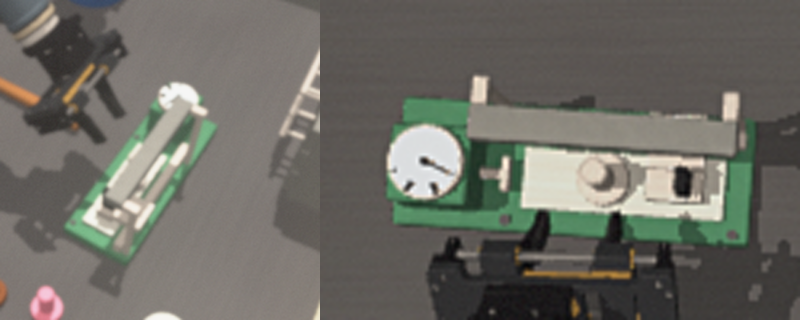

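Shaft stands upright and alone on the rest, neck top at about (598,172) in the crop; fingers are clear. The jaw has its black tab at (683,180) and the needle is still at rest.

```bash
python3 - <<'E'
from h import *
i=camera_info("top"); im=cv2.imread("pics/t3.png")
f=lambda u,v,z:w2g(onz(i,(160+((u-320)/3.2+.5)-.5,130+v/3.2),z)).round(1)
print("flange",f(600,181,.046),"neck top",f(597,171,.096))
g=im[175:197,262:290].max(2); ys,xs=np.where(g<60); print("tab px",xs.mean()+262,ys.mean()+175,xs.min()+262,xs.max()+262,len(xs))
for z in(.092,.08): print(w2g(onz(i,(xs.mean()+262,ys.mean()+175),z)).round(1))
c=im[165:200,178:212].max(2); print()
o,M=st(); to(g2w(-55,-112,139),M,o['position'])
E
python3 -m inch '[[[0,2.6,0,0,0.7],[0,2.6,0,0,0.7],[0,2.6,0,0,0.7],[0,0,0,0,0.7]]]' >/dev/null;  python3 -c "
from h import *
o,M=st();print(w2g(o['position']),M.round(3));to(g2w(0,-112,80),M,o['position'])"
```

```text
flange [ -2.6 -34.5  46. ] neck top [ -0.1 -39.7  96. ]
tab px 273.0810810810811 186.48648648648648 271 275 37
[  -3.5 -113.6   92. ]
[  -2.  -112.3   80. ]

 t13.87 p [0.5494 0.1584 0.1394] q [ 0.168  0.607  2.171  3.538  0.424 -1.814] lean 44.2 az(x) -3.5 az(y) -91.7 F [0.5 0.2 0.1] w 0.0519
shift cm [-0.17  7.79  0.58]
 t14.20 p [0.5546 0.0801 0.1421] q [-0.057  0.601  2.234  3.139  0.473 -1.614] lean 44.7 az(x) -3.1 az(y) -91.3 F [-0.2  0.2  0.3] w 0.0601
[ -42.14619739 -111.68320483  142.10744994] [[ 0.702 -0.024 -0.711]
 [-0.039 -0.999 -0.005]
 [-0.711  0.031 -0.703]]
shift cm [ 7.38 -0.    1.38]
```

```bash

python3 -m inch '[[[1.5,0,0.5,0,0.7],[1.5,0,0.4,0,0.7],[1.5,0,0.3,0,0.7],[1.5,0,0.2,0,0.7],[0.8,0,0,0,0.7],[0,0,0,0,0.7]]]' >/dev/null;  python3 -c "
from h import *
o,M=st();print(w2g(o['position']));to(g2w(0,-112,80),M,o['position'])"
```

```text
t14.70 p [0.603  0.073  0.0804] q [-0.063  0.773  2.14   3.143  0.561 -1.619] lean 45.2 az(x) -3.7 az(y) -91.8 F [-0.5 -0.4  0.8] w 0.0610
[   6.61059223 -115.84842858   80.44936204]
shift cm [-0.44 -0.41  0.48]
```

Adjust slightly and close on the tab.

```bash

python3 -m inch '[[[-0.3,-0.3,0.4,0,0.7],[0,0,0,0,0.05],[0,0,0,0,0.05],[0,0,0,0,0.05],[0,0,0,0,0.05],[0,0,0,0,0.05],[0,0,0,0,0.05],[0,0,0,0,0.05]]]' 25 >/dev/null;  python3 -c "
from h import *
o,M=st();print(w2g(o['position']));"
python3 -m inch '[[[0,0,0,0,0.05],[0,0,0,0,0.05]]]' 25 >/dev/null;  python3 -c "
from h import *
o,M=st();print(w2g(o['position']),M[:,1]@np.c_[GX,GY,[0,0,1]])"
```

```text
t15.37 p [0.5971 0.0779 0.0817] q [-0.052  0.771  2.153  3.155  0.574 -1.623] lean 45.3 az(x) -3.6 az(y) -91.6 F [ 0.2 -0.2 -0.3] w 0.0224
[   0.33774682 -111.23962832   81.66909696]
 t15.53 p [0.5971 0.0783 0.082 ] q [-0.051  0.771  2.153  3.154  0.574 -1.622] lean 45.3 az(x) -3.5 az(y) -91.6 F [ 0.4  3.8 -1.5] w 0.0120
[   0.33324126 -110.85745086   81.97164613] [ 0.0333058  -0.99883002  0.03397078]
```

```bash

python3 -m inch '[[[0,-0.6,-0.03,0,0.05],[0,-0.6,-0.03,0,0.05],[0,-0.6,-0.03,0,0.05],[0,-0.6,-0.03,0,0.05],[0,-0.6,-0.03,0,0.05],[0,-0.6,-0.03,0,0.05]]]' 35 >/dev/null;  python3 -c "
from h import *
o,M=st();print(w2g(o['position']));"
python3 -m inch '[[[0,-0.6,-0.03,0,0.05],[0,-0.6,-0.03,0,0.05],[0,-0.6,-0.03,0,0.05],[0,0,0,0,0.05]]]' >/dev/null;  python3 -c "
from h import *
o,M=st();print(w2g(o['position']));"
```

```text
t16.03 p [0.5988 0.1017 0.0821] q [ 0.03   0.768  2.125  3.323  0.542 -1.668] lean 45.2 az(x) -5.8 az(y) -94.4 F [ -1.3 -10.4   0.7] w 0.0120
[  0.62226998 -87.37674448  82.05349787]
 t16.37 p [0.5996 0.1138 0.0821] q [ 0.07   0.766  2.108  3.41   0.526 -1.704] lean 45.1 az(x) -6.9 az(y) -95.5 F [ 0.9  7.6 -0.6] w 0.0117
[  0.73446761 -75.2853279   82.05391901]
```

```bash

python3 -m inch '[[[0,-0.6,0,-0.01,0.05],[0,-0.6,0,-0.01,0.05],[0,-0.6,0,-0.01,0.05],[0,-0.6,0,-0.01,0.05],[0,-0.6,0,-0.01,0.05],[0,-0.6,0,-0.01,0.05],[0,0,0,0,0.05]]]' >/dev/null;  python3 -c "
from h import *
o,M=st();print(w2g(o['position']));im2=camera('top'); cv2.imwrite('pics/t4.png',im2[:,:,::-1]);cv2.imwrite('pics/t4c.png',cv2.resize(im2[150:220,170:270,::-1],None,fx=6,fy=6,interpolation=2))"
```

```text
t16.95 p [0.6013 0.1377 0.0819] q [ 0.146  0.768  2.073  3.591  0.51  -1.843] lean 45.3 az(x) -9.0 az(y) -95.3 F [ 1.   6.2 -0.3] w 0.0125
[  0.92710031 -51.3050321   81.93711738]
```

View pics/t4c.png

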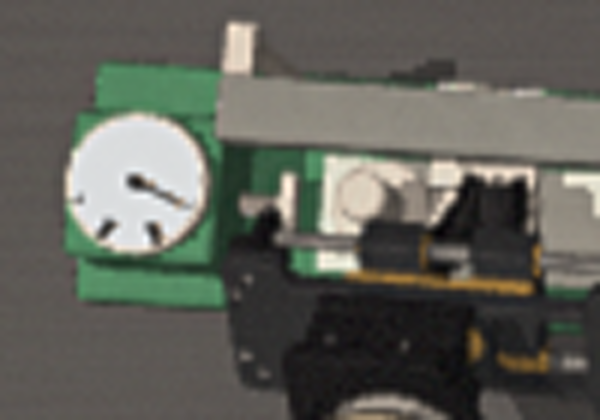

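```bash
cat >> h.py <<'E'
def needle(im):
    i=camera_info("top"); g=cv2.resize(im.min(2)[165:197,176:208],None,fx=8,fy=8,interpolation=cv2.INTER_CUBIC).astype(float)
    C=g2w(0,112,97); 
    best=[]
    for n in np.arange(-.3,2.6,.02):
        ph=np.pi+1.2-n; v=0
        pts=[C+(GX*np.cos(ph)+GY*np.sin(ph))*r/1000 for r in np.arange(7,19,1)]
        uv=(proj(i,pts)-[176,165]+.5)*8-.5
        best.append((np.mean([g[int(round(b)),int(round(a))] for a,b in uv]),n))
    best=np.array(best); k=best[:,0].argmin(); w=np.clip(best[k,0]+25-best[:,0],0,None)*(abs(best[:,1]-best[k,1])<.4)
    print("needle %.2f (centroid %.2f) dark %.0f"%(best[k,1],(w*best[:,1]).sum()/w.sum(),best[k,0]))
E
python3 -c "
from h import *
needle(cv2.imread('pics/t3.png'));needle(cv2.imread('pics/t4.png'))"
python3 -m inch '[[[0,-0.6,0,-0.01,0.05],[0,-0.6,0,-0.01,0.05],[0,-0.5,0,-0.01,0.05],[0,0,0,0,0.05]]]' >/dev/null;  python3 -c "
from h import *
o,M=st();print(w2g(o['position']));needle(camera('top'))"
```

```text
needle -0.04 (centroid -0.03) dark 107
needle -0.04 (centroid -0.03) dark 106
 t17.33 p [0.602  0.1487 0.0818] q [ 0.181  0.77   2.056  3.678  0.507 -1.913] lean 45.4 az(x) -10.0 az(y) -95.3 F [ 0.9  5.7 -0.6] w 0.0126
[  0.95449379 -40.30953698  81.80844388]
needle -0.04 (centroid -0.03) dark 106
```

Needle reading works (0 at rest). Continue in small steps.

```bash

python3 -m inch '[[[0,-0.5,0,-0.01,0.05],[0,-0.4,0,-0.01,0.05],[0,0,0,0,0.05]]]' >/dev/null;  python3 -c "
from h import *
o,M=st();print(w2g(o['position']));needle(camera('top'))"
python3 -m inch '[[[0,-0.4,0,0,0.05],[0,0,0,0,0.05]]]' >/dev/null;  python3 -c "
from h import *
o,M=st();print(w2g(o['position']));needle(camera('top'))"
```

```text
t17.63 p [0.6023 0.1539 0.0818] q [ 0.198  0.772  2.048  3.724  0.508 -1.954] lean 45.6 az(x) -10.7 az(y) -95.1 F [ 1.8  2.7 -0.7] w 0.0129
[  0.98371829 -35.14847156  81.7591319 ]
needle -0.04 (centroid -0.03) dark 106
 t17.85 p [0.6025 0.1563 0.0817] q [ 0.206  0.773  2.044  3.743  0.509 -1.963] lean 45.6 az(x) -10.9 az(y) -95.4 F [ 1.5  4.1 -0.2] w 0.0129
[  1.00059924 -32.68770391  81.74286945]
needle -0.04 (centroid -0.03) dark 107
```

```bash

python3 -m inch '[[[0,-0.4,0,0,0.05],[0,0,0,0,0.05]]]' >/dev/null;  python3 -c "
from h import *
o,M=st();print(w2g(o['position']));needle(camera('top'))"
python3 -m inch '[[[0,-0.3,0,0,0.05],[0,0,0,0,0.05]]]' >/dev/null;  python3 -c "
from h import *
o,M=st();print(w2g(o['position']));needle(camera('top'))"
```

```text
t18.07 p [0.6027 0.1585 0.0817] q [ 0.213  0.773  2.04   3.764  0.51  -1.973] lean 45.7 az(x) -11.2 az(y) -95.7 F [0.9 3.9 1.7] w 0.0130
[  1.0282716  -30.45326157  81.74954067]
needle 0.50 (centroid 0.51) dark 84
 t18.28 p [0.6028 0.1595 0.0817] q [ 0.218  0.774  2.037  3.78   0.512 -1.981] lean 45.8 az(x) -11.5 az(y) -96.0 F [0.6 4.2 1.3] w 0.0130
[  1.06308526 -29.49549824  81.68742426]
needle 0.82 (centroid 0.81) dark 75
```

```bash

python3 -m inch '[[[0,-0.35,0,0,0.05],[0,0,0,0,0.05]]]' >/dev/null;  python3 -c "
from h import *
o,M=st();print(w2g(o['position']));needle(camera('top'))"
```

```text
t18.50 p [0.6028 0.1607 0.0817] q [ 0.224  0.775  2.034  3.799  0.514 -1.99 ] lean 45.9 az(x) -11.9 az(y) -96.4 F [-0.3  4.6  2.1] w 0.0131
[  1.01865012 -28.30199569  81.70573133]
needle 1.14 (centroid 1.15) dark 66
```

```bash

python3 -m inch '[[[0,0,0,0,0.3],[0,0,0,0,0.3],[0,0,0,0,0.3]]]' >/dev/null;  python3 -c "
from h import *
o,M=st();print(w2g(o['position']));needle(camera('top'))"
```

```text
t18.80 p [0.6029 0.1615 0.0814] q [ 0.225  0.776  2.033  3.798  0.513 -1.991] lean 45.9 az(x) -11.8 az(y) -96.2 F [-0.1  0.6 -0.2] w 0.0234
[  1.08570527 -27.44757444  81.37516316]
needle 1.14 (centroid 1.15) dark 67
```

```bash

python3 -m inch '[[[0,0.1,0,0,0.35],[-1,0.1,0,0,0.35],[-1.5,0.15,0,0,0.35],[-2,0.2,0,0,0.35],[-3,0.3,0,0,0.35],[-3,0.3,0,0,0.35],[0,0,0,0,0.35]]]' ;  python3 -c "
from h import *
o,M=st();print(w2g(o['position']));im=camera('top');needle(im)
a=cv2.resize(im[150:210,170:290],None,fx=5,fy=5,interpolation=2);s=camera('scene')[60:260,280:480];b=cv2.resize(s,(300,300));z=np.zeros((300,900,3),np.uint8);z[:,:600]=a;z[:,600:]=b;cv2.imwrite('pics/f.png',cv2.resize(z,(800,267))[:,:,::-1])"
```

```text
time: 19.43
position: [0.5209, 0.165, 0.1587]
tool_rot: [0.922, -0.069, -0.381, 0.026]
ft_force: [-0.6, -0.1, -0.7]
grip_width: 0.0306
 t19.43 p [0.5209 0.165  0.1587] q [ 0.286  0.568  2.181  3.964  0.481 -2.116] lean 45.7 az(x) -11.9 az(y) -96.2 F [-0.6 -0.1 -0.7] w 0.0306
[-81.00728131 -28.99066903 158.65878629]
needle 1.14 (centroid 1.15) dark 66
```

View pics/f.png

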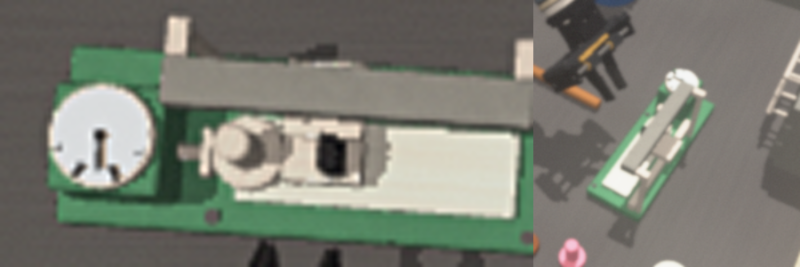

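```bash
python3 -c "
from h import *
i=camera_info('top'); s=.8889*5
print(w2g(onz(i,(170+248/s,150+156/s),.046)),w2g(onz(i,(170+240/s,150+144/s),.096)))
robot.hand_in()"
```

```text
[-2.25580154 28.7229944  46.        ] [-1.08203835 23.25318535 96.        ]
the job is handed in; nothing more can be done
```

The wide-flanged shaft is clamped upright between jaw and anvil on the rest, the needle reads about 1.15 rad (marks at 0.75 and 1.65), and the job is handed in at about 19.5 s.

- **How it was done:** The moves cannot tilt the tool directly. I got the lean of about 45° by pushing the arm against its reach limit. Then I gripped the shaft by the neck, stood it on the rest under the lamp, and pulled the jaw shut by its tab in small steps while watching the needle.
- **Needle:** It read the same before and after I let go of the tab. The highest reading I took was about 1.15 rad, well short of the end stop.
- **Shaft position:** From the last top view its flange is at about x = -2, y = 29 mm in the caliper frame, and it looks upright. The neck-top pixel, picked by eye, gave y = 23 mm, which disagrees by about 5 mm. It is still inside the 22 to 36 mm window, and it was off the same way before clamping, so I put it down to reading the pixel.
- **Release:** The gripper is about 8 cm clear of the caliper and the force reading is near zero.
- **Bystanders:** I did not measure the bystanders again at the end. I saw no sign of contact with them.
- **Joint limit:** Joint 3 read 0.218 during the stretch, against a lower limit of 0.22. This may count as passing its range.

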